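# Load the indexing turntable and hold its plunger out

### The arm

A 6-joint arm with a two-finger parallel gripper is mounted at the origin on the work surface. World frame = base frame: x ahead of the robot, y to its left, z up, the work surface at z = 0. Lengths are in m, angles in rad, forces in N, time in s.
With the tool pointing down it reaches from about 0.35 to 0.975 m from the base axis. Payload 7.1 kg.
Tool frame: the origin (TCP) lies midway between the tips of the shut fingers; the grasp point (between the pads) lies 19 mm behind it; z points along the fingers, x is the direction in which the jaws open and shut, and the axes are right-handed (so a half turn about z gives the same grasp; the last joint's range is limited). The gripper opens to 88 mm and grips with 3 to 60 N. Pads are 20 mm wide; open, the fingers measure 115 mm over their backs; the gripper's body (75 mm by 178 mm) begins 61 mm behind the grasp point.
Start: joints at [-1.159, 0.423, 1.63, -0, 1.089, -0.019], TCP at [0.261, -0.568, 0.223] pointing down, gripper open.
Joint ranges: [-3, 3], [-0.9, 2.11], [0.09, 2.58], [-1.31, 4.45], [0.11, 2.69], [-2.54, 2.54]. Speed limits (rad/s): [2.39, 2.39, 3.01, 3.14, 3.14, 3.14].

### API

Orientations are given as a unit quaternion [w, x, y, z].
In Python, from station import move_pose, movel, movej, command_gripper, wait, inverse_kinematics, read_camera, camera_info, MotionError, job_done, get_time, get_joint_pos, get_qvel, get_effort, get_tcp_pos, get_ee_rot, get_ft_force, get_ft_torque, get_grip_width gives the robot as it stands. Calls block until the motion is done:
- move_pose(position, orientation): joint-space move of the TCP to a pose.
- movel(position, frame=None, v=0.15, until_force=None): straight line of the TCP; frame=None keeps the orientation; v is the mean speed in m/s. With until_force (N) it stops when the force on the tool has changed by that much, and returns True; else False.
- movej(angles): joint-space move.
- command_gripper(opening): opening from 0.0 (shut) to 1.0 (fully open); the grip force is fixed at half the most; returns when the fingers have stopped.
- wait(seconds).
- inverse_kinematics(position, orientation): joint angles nearest the present ones, or None.
- read_camera(name): name is "side" or "top" or "wrist"; returns the picture (420x560x3 uint8, red, green, blue); there is no depth.
- camera_info(name): a dict with "intrinsics" (3x3 intrinsics, pixels), "T" (4x4, takes a point from camera to world coordinates); the wrist camera has in their place "tool_from_camera" (4x4, takes a point from camera to tool coordinates, whose origin is the TCP and whose axes are the tool frame's). Camera axes: x right, y up, looking along -z (the intrinsics and any distortion apply to the point x, -y, -z); pixel columns grow to the right and rows downward; lengths in m; the calibration is good to about 2 mm. A picture is of the moment at which its call begins: read the wrist's pose just before it. camera_info takes no time and is no camera call.
A pose or a line that the arm cannot do raises MotionError and nothing moves.
- job_done(): hands the job in, once; it reports no verdict.
Readings, each from a call of its own:
- get_time(): time.
- get_joint_pos(): joint angles.
- get_qvel(): joint speeds.
- get_effort(): joint torques, N m.
- get_tcp_pos(): TCP position.
- get_ee_rot(): TCP orientation.
- get_ft_force(): force on the tool from outside, world axes, zero at the start.
- get_ft_torque(): the same for the moment, N m.
- get_grip_width(): opening from 0.0 (shut) to 1.0 (fully open).
Only numpy, scipy, OpenCV 4.12 (cv2) and the standard library are available. Lean on these libraries where they do the work, as an engineer would, in place of code of your own. Each camera call takes 0.05 s, during which the arm holds its last target. There are 200 camera calls.

### The job

Stand the grey pipe adapter upright, wide end down, on the disc of the indexing fixture, centred midway between the two dark steel posts; set it down without dropping it, and let go. Then get the disc ready to be turned: pull the red knob of the spring-loaded index plunger straight up to its stop, so that its pin is well clear of the hole in the disc, and keep holding it there; the program finishes while the gripper is still holding the plunger fully up. Leave the tape roll, the jar, the red bit case and the screwdriver where they are.

Things in the scene. Friction and masses are not known exactly. Their poses are not given: they have to be found in the camera images.
- fixture: Indexing fixture, fixed to the bench: grey round base, on it an aluminium disc 240 mm across, top 50 mm above the bench, which stays still during this job. Two dark steel posts, 16 mm across, stand 45 mm above the disc at x = -65 and +65 mm, y = 0 (fixture axes). At +y a yellow bracket carries the plunger. Origin: on the bench under the disc centre, z up.
- load_spot (a point): Point on the disc's top surface (50 mm above the bench) midway between the two posts, where the middle of the adapter's underside must go; axes as the fixture's: the posts lie 65 mm to its -x and +x, so grip along y to set the adapter down.
- seat_hole (a point): Mouth of the disc hole (12 mm across) that the plunger pin enters, on the disc top, 105 mm to +y of load_spot. The yellow bracket, 36 mm wide in x, reaches in over it from y = 153 to 89 mm (fixture axes); its top is 90 mm above the bench, with a steel bushing 22 mm across and 5 mm high on it round the plunger.
- knob (a point): Middle of the red plunger knob, which moves with the plunger: an upright cylinder 26 mm across and 30 mm high (15 mm above and below this point) on a 10 mm steel stem; with the plunger down this point is 125 mm above the bench, 105 mm to +y of load_spot.
- plunger (a joint): Height of the plunger in m: 0 = pin fully seated, its tip 12 mm down in the hole; 0.018 = pulled fully up against its stop, tip 6 mm above the disc. Slides straight up; the spring drives it back down, 5 N when seated rising to 10 N at the stop.
- adapter: Loose grey plastic pipe adapter, hollow, about 90 g, 70 mm high, standing upright on the bench: lower collar 54 mm across and 22 mm high, above it (from 26 mm up) a pipe 42 mm across to grip. Origin: centre of its underside; z up along the pipe.
- tape: Bystander: roll of black tape lying flat, 96 mm across, 45 mm high. Origin: centre of its underside.
- jar: Bystander: small jar with an orange cap, 60 mm across, 75 mm high. Origin: centre of its underside.
- bit_case: Bystander: closed red drill-bit case, 65 x 110 x 34 mm (x, y, z). Origin: centre of its underside.
- screwdriver: Bystander: screwdriver with a yellow handle lying on the bench along its own x, handle to -x. Origin: near its middle, on the bench.
Not all that is in view belongs to the job. Leave any brown or pink look-alike of the adapter alone.

How it is judged:
On the way, in this order (a step that is already met when the one before it is completed fails the run):
1. the adapter stands released on the disc, midway between the posts, while the plunger is still seated (horizontal distance between adapter and load_spot below 0.01 m and z of adapter in the frame of load_spot between -0.004 and 0.004 m and angle between adapter's own z axis and vertical below 0.08 rad and linear speed of adapter below 0.02 m/s and contact force between adapter and the fingers below 0.1 N and value of joint plunger below 0.004 m), for 0.2 s.
2. the plunger is pulled up to its stop by the gripper (value of joint plunger above 0.0162 m and contact force between plunger and the fingers above 4 N and contact force between plunger and adapter below 0.2 N), for 0.3 s.
At the end, for the whole second after the job is handed in: Adapter upright (0.08 rad), wide end down, at rest on the disc, not touched by the fingers, within 10 mm of midway between the posts; plunger held by the fingers above 16.2 mm of its 18 mm travel through the last second; each bystander within 30 mm of its start (all of step 2 and horizontal distance between adapter and load_spot below 0.01 m and z of adapter in the frame of load_spot between -0.004 and 0.004 m and angle between adapter's own z axis and vertical below 0.08 rad and linear speed of adapter below 0.02 m/s and contact force between adapter and the fingers below 0.1 N and distance of each of tape, jar, bit_case, screwdriver from where it was at the start of the episode below 0.03 m); the arm keeps its last pose, push and grip.
It fails at once if tape roll, jar, bit case or screwdriver shifted by more than 30 mm (distance of any of tape, jar, bit_case, screwdriver from where it was at the start of the episode above 0.03 m).
It fails at once if the adapter dropped (falling free at more than 0.6 m/s) (contact force between adapter and anything else below 0.01 N and linear speed of adapter above 0.6 m/s).
It also fails if it takes over 48 s, if anything falls off the work surface, if the arm or the gripper's body presses on something with over 40 N, if the wrist force passes 120 N, or if a joint passes its speed limit or range.

## Working session

There is one attempt and no reset: what is moved stays moved. The work goes in short steps, each a Python script; the robot and the scene stay as the last script left them, time stands still between calls to the robot, and variables do not carry over. Pictures are saved under pics/ and viewed, about 8 in all and at most 12, crops included, and the job is handed in when it is done.

```bash
mkdir -p pics; python3 - <<'E'
from station import *
import cv2,numpy as np
for n in("top","side"):
    cv2.imwrite(f"pics/{n}0.png",read_camera(n)[:,:,::-1])
    i=camera_info(n);print(n,i)
print(camera_info("wrist"),get_ee_rot(),get_time())
E
```

```text
top {'intrinsics': array([[393.04901734,   0.        , 283.85646972],
       [  0.        , 393.04901734, 219.34985557],
       [  0.        ,   0.        ,   1.        ]]), 'T': array([[-1.51923599e-02,  9.75602389e-01, -2.19018652e-01,
         3.10671778e-01],
       [-9.99884566e-01, -1.47761316e-02,  3.53840577e-03,
        -4.82772627e-02],
       [ 2.15828698e-04,  2.19047127e-01,  9.75714256e-01,
         1.09124549e+00],
       [ 0.00000000e+00,  0.00000000e+00,  0.00000000e+00,
         1.00000000e+00]])}
side {'intrinsics': array([[431.26974697,   0.        , 268.71892842],
       [  0.        , 431.26974697, 206.21312771],
       [  0.        ,   0.        ,   1.        ]]), 'T': array([[-0.91503473,  0.27721009, -0.29302902,  0.22147719],
       [-0.40316546, -0.60509399,  0.68652667,  0.65813539],
       [ 0.01300202,  0.74633493,  0.66544355,  0.79258462],
       [ 0.        ,  0.        ,  0.        ,  1.        ]])}
{'intrinsics': array([[324.84913203,   0.        , 278.15140564],
       [  0.        , 324.84913203, 209.82131428],
       [  0.        ,   0.        ,   1.        ]]), 'tool_from_camera': array([[ 9.99999183e-01,  5.27100918e-04,  1.16419310e-03,
        -8.23046832e-05],
       [ 8.10164523e-04, -9.66001841e-01, -2.58533919e-01,
        -7.04459168e-02],
       [ 9.88339210e-04,  2.58534651e-01, -9.66001479e-01,
        -1.62064036e-01],
       [ 0.00000000e+00,  0.00000000e+00,  0.00000000e+00,
         1.00000000e+00]])} [-3.72713365e-04  8.41902400e-01 -5.39629366e-01 -5.98235371e-04] 0.1
```

View pics/top0.png

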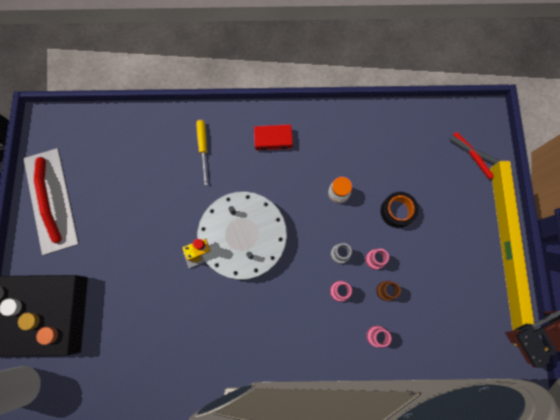

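View pics/side0.png

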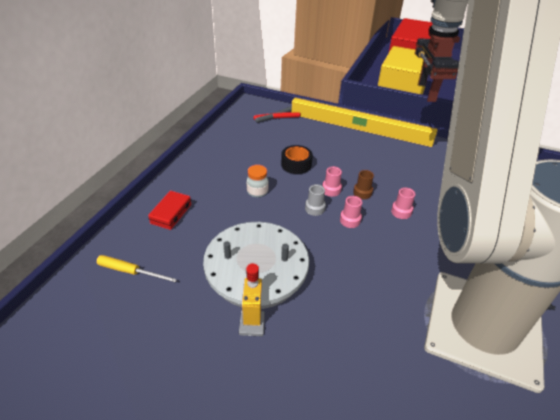

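The top view shows the grey adapter at (342,253), with pink look-alikes at (378,258), (341,291) and (379,337) and a brown one at (389,291). The posts are at (232,211) and (250,255) and the knob at (199,245). The side view agrees. I'll convert these to rough positions and refine them with the wrist camera.

```bash
cat > h.py <<'E'
from station import *
import cv2,numpy as np
from scipy.spatial.transform import Rotation as Ro
def quat(a):
    c,s=np.cos(a),np.sin(a)
    return np.roll(Ro.from_matrix(np.array([[c,s,0],[s,-c,0],[0,0,-1.]])).as_quat(),1)
def camT(n):
    i=camera_info(n)
    if n!="wrist": return i["intrinsics"],i["T"]
    q=np.array(get_ee_rot());T=np.eye(4);T[:3,:3]=Ro.from_quat(np.roll(q,-1)).as_matrix();T[:3,3]=get_tcp_pos()
    return i["intrinsics"],T@i["tool_from_camera"]
def onplane(KT,uv,z):
    K,T=KT;d=np.linalg.inv(K)@[uv[0],uv[1],1];d=T[:3,:3]@[d[0],-d[1],-d[2]];o=T[:3,3]
    return (o+d*(z-o[2])/d[2])
def pix(KT,p):
    K,T=KT;c=T[:3,:3].T@(np.array(p)-T[:3,3]);u=K@[c[0],-c[1],-c[2]];return u[:2]/u[2]
def shot(name):
    KT=camT("wrist");im=read_camera("wrist")[:,:,::-1].copy();cv2.imwrite(f"pics/{name}.png",im);return KT,im
E
python3 - <<'E'
from h import *
KT=camT("top")
for n,p,z in[("ad",(343,251),.07),("pinkR",(378,258),.05),("pinkD",(341,291),.05),("brown",(389,291),.05),("jar",(341,186),.075),("p1",(232,209),.095),("p2",(250,255),.095),("knob",(198,244),.14),("disc",(242,235),.05)]:
    print(n,onplane(KT,p,z).round(3))
ad=onplane(KT,(343,251),.07)
move_pose([ad[0],ad[1],.27],quat(np.deg2rad(-45)))
shot("w1");print(get_tcp_pos(),get_joint_pos(),get_time())
E
```

```text
ad [ 0.453 -0.205  0.07 ]
pinkR [ 0.435 -0.301  0.05 ]
pinkD [ 0.351 -0.198  0.05 ]
brown [ 0.349 -0.323  0.05 ]
jar [ 0.629 -0.208  0.075]
p1 [0.564 0.083 0.095]
p2 [0.443 0.036 0.095]
knob [0.466 0.159 0.14 ]
disc [0.503 0.061 0.05 ]
[ 0.45262823 -0.20623529  0.26988019] [-4.51358959e-01  1.76677317e-01  1.86037054e+00 -1.82663839e-04
  1.10459329e+00  3.35420031e-01] 1.675
```

View pics/w1.png

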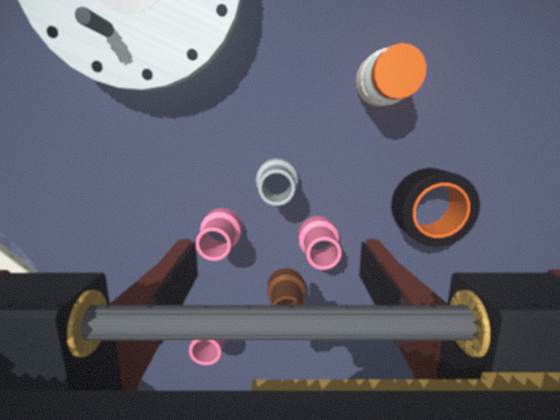

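Wrist view: the grey adapter's rim is centred at about (277,186). The pink parts are diagonal to the jaw axis, so the −45° grip is clear of them. I'll refine the rim centre, then look over the fixture before grasping.

```bash
python3 - <<'E'
from h import *
KT=camT("wrist");im=cv2.imread("pics/w1.png")
x0,y0=240,145;s=6
c=cv2.resize(im[y0:y0+80,x0:x0+80],None,fx=s,fy=s,interpolation=cv2.INTER_CUBIC)
g=cv2.GaussianBlur(cv2.cvtColor(c,cv2.COLOR_BGR2GRAY),(9,9),2)
H=cv2.HoughCircles(g,cv2.HOUGH_GRADIENT,1,10,param1=60,param2=20,minRadius=60,maxRadius=140)
print(H[0][:6] if H is not None else None)
for u,v,r in H[0][:6]:
    uv=((u+.5)/s-.5+x0,(v+.5)/s-.5+y0);P=onplane(KT,uv,.07);print(np.round(uv,1),r/s,P.round(4))
    cv2.circle(c,(int(u),int(v)),int(r),(0,0,255),1)
f=np.array([.5035,.0595]) # fixture rough
move_pose([f[0],f[1],.33],quat(np.deg2rad(-159+180)))
KT,w=shot("w2");print(get_tcp_pos(),get_time())
cv2.imwrite("pics/w2c.png",np.hstack([cv2.resize(c,(320,320)),cv2.resize(w,(427,320))]))
np.savez("w2.npz",K=KT[0],T=KT[1])
E
```

```text
[[218.5 253.5 108.6]
 [229.5 261.5  98.7]
 [219.5 209.5 123.4]
 [218.5 224.5 137.2]
 [222.5 239.5 122.1]
 [211.5 262.5  98.4]]
[276.  186.8] 18.1 [ 0.451  -0.2037  0.07  ]
[277.8 188.2] 16.449999 [ 0.4514 -0.2063  0.07  ]
[276.2 179.5] 20.566668 [ 0.4571 -0.1979  0.07  ]
[276. 182.] 22.866667 [ 0.4549 -0.1998  0.07  ]
[276.7 184.5] 20.35 [ 0.4534 -0.2024  0.07  ]
[274.8 188.3] 16.4 [ 0.4489 -0.204   0.07  ]
[0.50341244 0.0583024  0.32957848] 2.8
```

View pics/w2c.png

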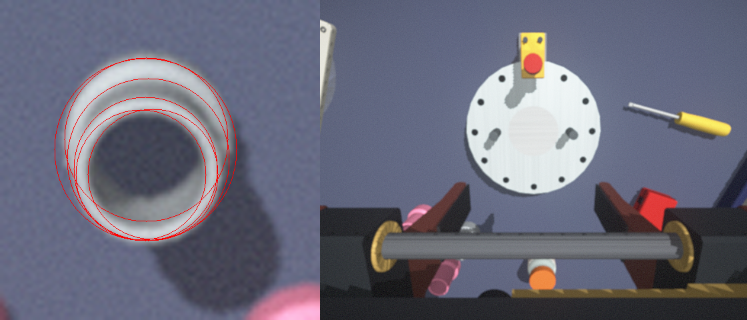

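Left: the circle with r = 18.1 px fits the rim, giving an adapter at about (0.451, −0.204). Right: the fixture is fully visible, with the knob at the top and the posts left and right of the disc centre. I'll fit the disc outline and the red knob, and check the posts in a crop.

```bash
python3 - <<'E'
from h import *
d=np.load("w2.npz");KT=(d["K"],d["T"]);im=cv2.imread("pics/w2.png");hsv=cv2.cvtColor(im,cv2.COLOR_BGR2HSV)
m=((hsv[...,1]<45)&(hsv[...,2]>120)).astype(np.uint8)
cs,_=cv2.findContours(m,cv2.RETR_EXTERNAL,cv2.CHAIN_APPROX_NONE)
c=max([c for c in cs if cv2.contourArea(c)<40000],key=cv2.contourArea)
hull=cv2.convexHull(c)[:,0]
W=np.array([onplane(KT,p,.05)[:2] for p in c[:,0]])
from scipy.optimize import least_squares
r=least_squares(lambda q:np.hypot(W[:,0]-q[0],W[:,1]-q[1])-q[2],[.5035,.06,.12],loss="soft_l1",f_scale=.0015)
print("disc",r.x,cv2.contourArea(c))
red=((hsv[...,1]>150)&((hsv[...,0]<6)|(hsv[...,0]>174))&(hsv[...,2]>80)).astype(np.uint8);red[:, :340][:, :200]=0;red[200:]=0
M=cv2.moments(red,True);k=(M["m10"]/M["m00"],M["m01"]/M["m00"])
ks=np.argwhere(red);print("red",k,M["m00"],ks.min(0),ks.max(0))
K=onplane(KT,k,.14);print("knob",K, "dist",np.hypot(*(K[:2]-r.x[:2])),"ang",np.degrees(np.arctan2(*(K[:2]-r.x[:2])[::-1])))
cr=cv2.resize(im[30:260,180:380],None,fx=3,fy=3)[:600]
cv2.imwrite("pics/w2z.png",cr)
E
```

```text
disc [0.50281111 0.06463722 0.12000089] 23665.5
red (278.847311827957, 83.05806451612904) 465.0 [ 71 268] [ 95 290]
knob [0.46471942 0.16152804 0.14      ] dist 0.10410959324157137 ang 111.46179142618026
```

View pics/w2z.png

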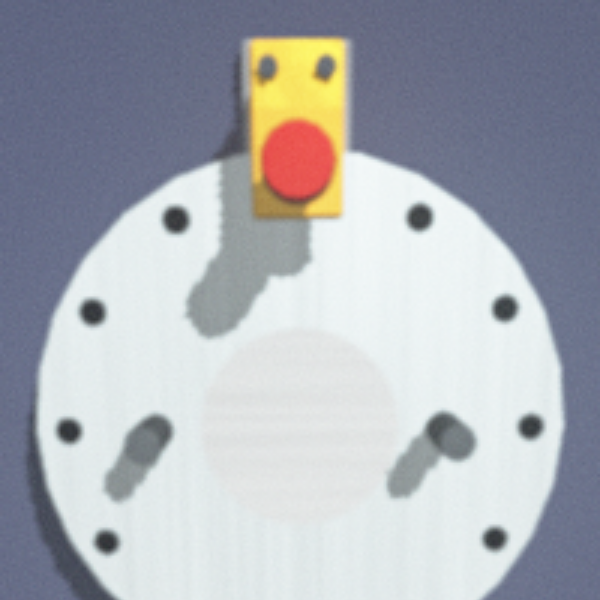

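The crop shows the post tops as lighter discs, left at about (143,447) and right at about (458,440). The knob is a clean red disc at (297,160). Next I cross-check the centre from the posts and from the pale centre circle.

```bash
python3 - <<'E'
from h import *
d=np.load("w2.npz");KT=(d["K"],d["T"])
f=lambda u,v,z:onplane(KT,(180+(u+.5)/3-.5,30+(v+.5)/3-.5),z)[:2]
a,b=f(143,447,.095),f(458,440,.095)
a2,b2=f(156,431,.05),f(443,429,.05)
for a,b in((a,b),(a2,b2)):
    e=b-a;print(a,b,(a+b)/2,np.hypot(*e),np.degrees(np.arctan2(e[1],e[0])))
print("circle",f(299,425,.05))
h=[f(176,219,.05),f(419,216,.05),f(92,311,.05),f(505,308,.05),f(68,431,.05),f(530,426,.05),f(106,541,.05),f(494,538,.05)]
h=np.array(h);A=np.c_[2*h,np.ones(8)];s=np.linalg.lstsq(A,(h**2).sum(1),rcond=None)[0];print("holes",s[:2])
for i in range(0,8,2):
    e=h[i+1]-h[i];print(np.degrees(np.arctan2(e[1],e[0])))
E
```

```text
[0.44295287 0.04047632] [0.56272132 0.08916796] [0.5028371  0.06482214] 0.12928788238489 22.124110870087662
[0.44211909 0.0400251 ] [0.56390484 0.08736249] [0.50301196 0.06369379] 0.13066214854497665 21.24080904404032
circle [0.50201197 0.06575682]
holes [0.50249628 0.0645122 ]
21.498270414283287
21.23668205931274
21.46225345233685
21.30594543917315
```

Disc outline, posts and holes agree: centre (0.5027, 0.0645), yaw 21.4°. The knob is 104 mm from the centre at 111.5°, also consistent. Next is the grasp.

```bash
python3 - <<'E'
from h import *
ad=[.4512,-.204]
move_pose([*ad,.16],quat(np.deg2rad(-45)))
print(movel([*ad,.031],v=.1,until_force=8),get_tcp_pos())
command_gripper(0.0);print("w",get_grip_width(),get_ft_force())
movel([*ad,.19],v=.12);print(get_grip_width(),get_ft_force(),get_time())
shot("w3")
c=[.5027,.0645]
move_pose([*c,.19],quat(np.deg2rad(-68.6)));print(get_tcp_pos(),get_joint_pos()[5],get_time())
cv2.imwrite("pics/s3.png",np.hstack([cv2.resize(read_camera("side")[100:340,150:430,::-1],(400,343)),cv2.resize(cv2.imread("pics/w3.png"),(400,300))[:343] if 0 else cv2.resize(cv2.imread("pics/w3.png"),(400,343))]))
E
```

```text
False [ 0.45160402 -0.2041824   0.03149948]
w 0.5358611835667426 [-0.60317073 -1.11755406  0.44619925]
0.5427011703394448 [-0.04518788  0.95584237 -1.10651138] 7.65
[0.50260266 0.06400945 0.18976384] 1.300198010781252 8.7583
```

View pics/s3.png

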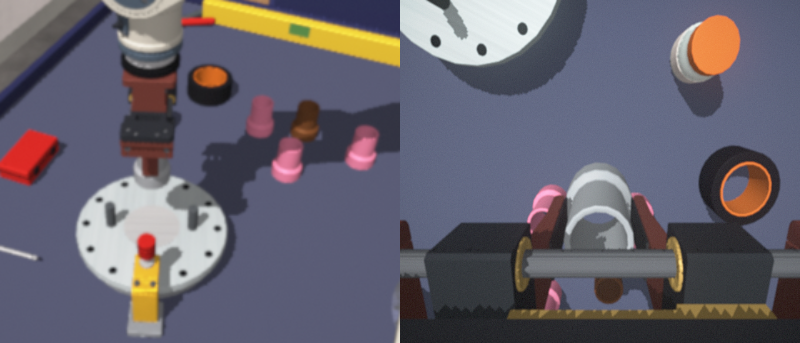

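The adapter is held, but the grip reads 0.54 × 88 ≈ 48 mm where I expected 42 mm. Before placing I'll check tilt and offset by projecting an upright adapter into the current wrist view.

```bash
python3 - <<'E'
from h import *
KT,im=shot("w4");p=np.array(get_tcp_pos());print(p,Ro.from_quat(np.roll(get_ee_rot(),-1)).as_matrix().round(3).tolist())
b=p-[0,0,.031]
for r,z,col in((.021,.07,(0,0,255)),(.027,.022,(0,255,0)),(.027,0,(255,0,0))):
    pts=np.array([pix(KT,b+[r*np.cos(t),r*np.sin(t),z]) for t in np.linspace(0,6.28,60)])
    cv2.polylines(im,[(pts*8).round().astype(np.int32)],True,col,1,shift=3)
cv2.imwrite("pics/w4c.png",cv2.resize(im[170:350,180:380],None,fx=3,fy=3))
E
```

```text
[0.50270783 0.06345857 0.18988747] [[0.364, -0.931, -0.0], [-0.931, -0.364, -0.0], [0.0, 0.0, -1.0]]
```

View pics/w4c.png

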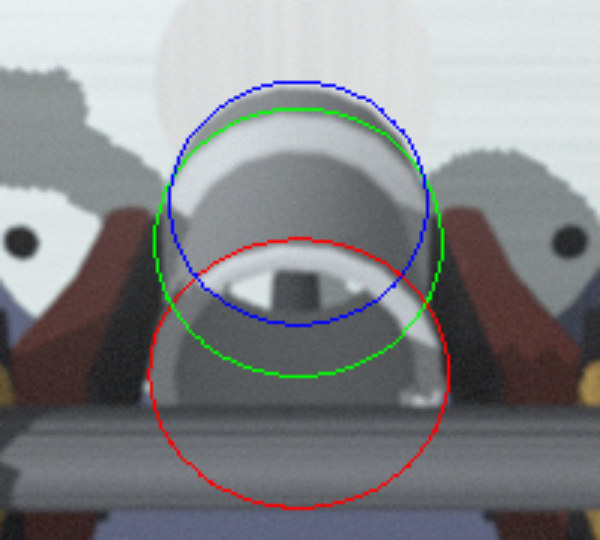

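The projected rim and collar match the image to about 1.5 px (≈1 mm), so the adapter is upright and centred in the grip. The odd width reading doesn't matter. Now I'll lower it and release.

```bash
python3 - <<'E'
from h import *
c=[.5027,.0645]
print(movel([*c,.090],v=.1),get_ft_force())
print(movel([*c,.077],v=.015,until_force=5),get_tcp_pos(),get_ft_force(),get_time())
wait(.2);command_gripper(.85);wait(.3);print(get_grip_width(),get_tcp_pos())
movel([*c,.22],v=.1);print(get_time())
# look from behind: shift camera away
KT,im=shot("w5")
b=np.array([*c,.05])
for r,z,col in((.021,.07,(0,0,255)),(.027,0,(255,0,0))):
    pts=np.array([pix(KT,b+[r*np.cos(t),r*np.sin(t),z]) for t in np.linspace(0,6.28,60)])
    cv2.polylines(im,[(pts*8).round().astype(np.int32)],True,col,1,shift=3)
sd=read_camera("side")[:,:,::-1]
cv2.imwrite("pics/w5c.png",np.hstack([cv2.resize(im[0:300,130:430],(400,400)),cv2.resize(sd[190:340,180:330],(400,400))]))
E
```

```text
False [-1.39415531 -0.34915594 -1.36359318]
True [0.5026832  0.0645116  0.08088152] [0.12655938 0.36100145 5.79096691] 10.6333
0.8483420014696309 [0.50221883 0.06444957 0.0805774 ]
13.2917
```

View pics/w5c.png

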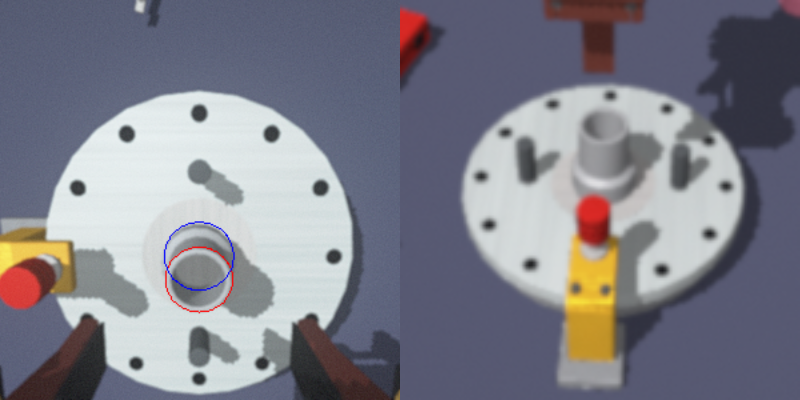

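The adapter stands upright between the posts, within about 2 mm of the drawn target circles, and the fingers are clear. Next I grip the knob with the jaws along fixture x and pull up.

```bash
python3 - <<'E'
from h import *
k=[.4645,.162]
move_pose([*k,.20],quat(np.deg2rad(21.4)));print(get_joint_pos()[5])
command_gripper(1.0)
print(movel([*k,.106],v=.08,until_force=8),get_tcp_pos())
command_gripper(0.0);f0=np.array(get_ft_force());print("w",get_grip_width(),f0,get_tcp_pos())
for dz in (.006,.012,.016):
    movel([*k,.106+dz],v=.03);print(dz,get_tcp_pos()[2],get_ft_force().round(1) if hasattr(get_ft_force(),'round') else get_ft_force())
s=movel([*k,.106+.022],v=.01,until_force=8);print(s,get_tcp_pos(),get_ft_force(),get_grip_width(),get_time())
wait(.4);print(get_tcp_pos(),get_ft_force(),get_time())
sd=read_camera("side")[:,:,::-1];cv2.imwrite("pics/s6.png",np.hstack([cv2.resize(sd[190:340,180:330],(400,400)),cv2.resize(shot("w6")[1],(400,400))]))
E
```

```text
-0.06099718735571559
False [0.46488614 0.16212149 0.10644997]
w 0.28703950105841036 [ 0.01799915  0.54002431 -1.56974778] [0.46463693 0.16205068 0.10600098]
0.006 0.1119959503708837 [ 3.2  0.5 -6.7]
0.012 0.11811431421117456 [ 3.   0.7 -8.1]
0.016 0.12195940768662088 [  4.6   0.7 -11.3]
True [0.46453622 0.16201231 0.12355044] [ 3.46872274  2.30340797 -9.93799787] 0.2918284771043694 18.7333
[0.46454346 0.16202636 0.12305508] [  4.39512879   1.61732484 -10.07396075] 19.1333
```

View pics/s6.png

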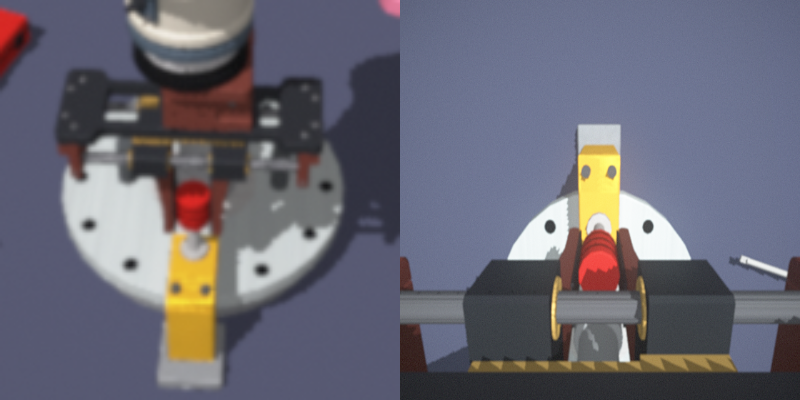

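The knob is held and the plunger is clearly up, with stem showing. The force is still only about spring level (8.5 N over baseline), so I'll creep up until a clear rise shows the stop.

```bash
python3 - <<'E'
from h import *
k=[.4645,.162]
for z in (.1240,.1245,.1250,.1255,.1260):
    movel([*k,z],v=.005);wait(.1)
    f=np.mean([get_ft_force()[2] for _ in range(5)]);print(z,get_tcp_pos()[2],round(f,1),get_grip_width(),get_time())
    if f<-22: break
E
```

```text
0.124 0.12399357142960626 -10.7 0.29057760144916117 19.6667
0.1245 0.12407465598863615 -15.0 0.29105277583159767 20.0167
0.125 0.12412367863877334 -20.6 0.292659369863491 20.3667
0.1255 0.12417139398465252 -27.7 0.2906000735504384 20.7167
```

The force rises sharply at TCP z = 0.124, which is 18 mm above the grip height, so the stop is reached without slip. I'll check that it holds steady, verify the adapter, then hand in.

```bash
python3 - <<'E'
from h import *
wait(1.0);print(get_tcp_pos(),get_ft_force(),get_grip_width(),get_time())
sd=read_camera("side")[:,:,::-1];tp=read_camera("top")[:,:,::-1]
cv2.imwrite("pics/f.png",np.hstack([cv2.resize(sd[130:350,90:370],(400,314)),cv2.resize(tp[100:310,150:430],(400,314))]))
E
```

```text
[0.46443712 0.1619897  0.12415319] [  9.88825215   3.23760954 -26.12231249] 0.2877000258157547 21.7167
```

View pics/f.png

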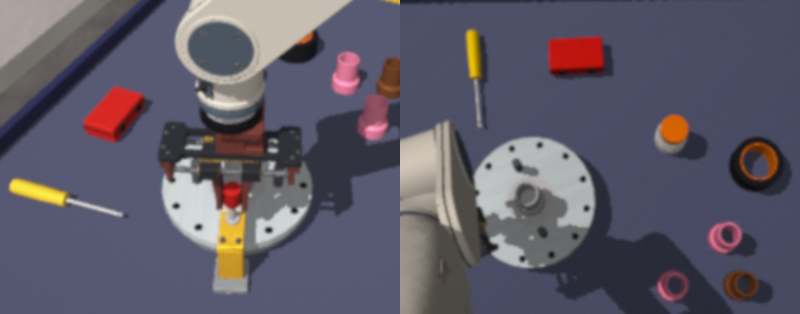

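The final views show the adapter upright midway between the posts, the plunger held up, and the bystanders where they started. I'm handing in.

```bash
python3 -c "
from station import *
job_done();print(get_time(),get_tcp_pos(),get_ft_force())"
```

```text
the job is handed in; nothing more can be done
the job is handed in; nothing more can be done
```

I stood the grey adapter upright, wide end down, on the disc midway between the posts and let go. I then pulled the plunger knob up to its stop and handed the job in at about 22 s with the gripper still holding it.

- **Adapter:** it touched down on the disc at 5 N before release. The wrist view then showed it within about 2 mm of the load spot, and the last top view shows it still upright there.
- **Plunger:** the pull force rose from 11 N to 28 N, with tool movement almost stopped at 18 mm of lift. It then held steady for 1 s at about 26 N with no slip.
- **Bystanders:** the tape, jar, bit case and screwdriver look unmoved in the final images. I judged this by eye and did not measure it.
- **Readings that disagreed:**
  - The gripper reported about 48 mm on the 42 mm pipe. A projection check showed the adapter centred and upright in the grip, so I treated the reading as off.
  - The first force-stop of the pull triggered early, at about 17.5 mm, so I crept up the rest of the way to the stop.

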